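# Prop open the fixings chest with its swing-up rod

## Task

Prop the little plywood chest's lid open with its own rod: swing the rod up out of its clip so that its bent end lifts the lid, slides back under the steel rail on the lid's edge and drops into the rail's slot, then let go so that the lid rests on the rod. You have to feel for the slot; do not force the rod once it has caught, and leave the other things on the bench where they are.

Things in the scene. Friction and masses are not known exactly. Their poses are not given: they have to be found in the camera images.
- chest: Plywood chest, 220 mm front to back (its x), 170 mm wide (its y), 90 mm high, fixed to the bench. Origin: centre of its underside; -x is its front, +x the hinge side, z up. A steel prop rod lies along the outside of its +y side, 82 mm out from the wall.
- lid: Plywood lid, 225 x 178 x 12 mm, about 0.35 kg with its rail; starts shut, falls shut unless propped. Origin on the hinge line (chest x +110, z 95 mm), which runs along y. Axes parallel to the chest's when shut; the lid reaches from the hinge along its -x and opens by turning about its +y (front edge rises), free to 1.5 rad.
- rail (a point): Middle of where the slot can be, 152.5 mm ahead of the hinge on the underside (lid z = 0) of a flat steel rail on the lid's +y edge (lid y 92 to 105 mm, from its front edge to the stop); axes as the lid's. The rail's one slot, open below, 15 mm wide, 12 mm deep, is centred anywhere 135 to 170 mm ahead of the hinge: clamped differently each time, not measured.
- rail_stop (a point): Point on the rail's underside line 115 mm ahead of the hinge. On the hinge side of the slot, wherever that is, a stop 20 mm long hangs 8 mm below the rail: a bent end sliding towards the hinge runs against it, the lid drops over it by about 12 mm, and the rod is then blocked from swinging farther.
- prop: The prop rod: steel bar 10 mm thick, about 0.12 kg. Origin on its pivot (chest x 40, y 167, z 60 mm); bar runs 150 mm along its own -x, then bends square for 77 mm along its -y, under the rail. Turns about its +y: level in the clip at first, towards the front; free to 1.85 rad up; springy side play of 6 mm along y. Drops back by its weight if let go before it has caught.
- prop_mid (a point): Point on the bar's centre line 80 mm from the pivot (good to grasp); axes as the rod's. Clear bar to grasp: 35 to 110 mm from the pivot, with 55 mm free beside it on the chest's side. Lifting the lid takes about 7 to 15 N here. The slot is met with the rod between about 1.05 and 1.65 rad from level.
- prop_pin (a point): Point on the centre line of the bent end where it passes under the rail: 150 mm from the pivot, 68.5 mm along the rod's -y; axes as the rod's. The bent end is 10 mm thick: its centre lies 5 mm below the rail's underside when sliding, about 7 mm above it when seated in the slot.
- clip (a point): Spring clip on the chest, 18 mm long, round the bar 127 mm from the pivot (this point: bar centre in the clip); it opens upwards and lets the bar go with about 4 N at the clip.

How it is judged (in metres and radians):
On the way:
1. the rod, out of its clip, has begun to lift the lid (lid open more than 0.15 rad, the bent end still under the rail) (angle between lid's own z axis and vertical above 0.15 rad and z of prop_pin in the frame of lid below 0 m), for 0.1 s.
At the end, for the whole second after the job is handed in: The lid stands open (more than 0.4 rad) and still, resting on the rod, whose bent end is seated in the rail's slot: at least 3 mm above the rail's underside line and 120 to 185 mm from the hinge along the lid (angle between lid's own z axis and vertical above 0.4 rad and z of prop_pin in the frame of lid above 0.003 m and x of prop_pin in the frame of lid between -0.185 and -0.12 m and angular speed of each of lid, prop below 0.05 rad/s); the robot touches nothing.
It fails at once if the rod is forced against the lid or its rail with more than 50 N (contact force between prop and lid above 50 N).
It fails at once if another thing on the bench is moved by more than 30 mm (distance of any of tin, jar, tape, spanner, hammer, pot, parts_bin from where it was at the start of the episode above 0.03 m).
It also fails if it takes over 61 s, if anything falls off the work surface, if the arm or the gripper's body presses on something with over 40 N, if the wrist force passes 120 N, or if a joint passes its speed limit or range.

## Robot

A 6-joint arm with a two-finger parallel gripper is mounted at the origin on the work surface. World frame = base frame: x ahead of the robot, y to its left, z up, the work surface at z = 0. Lengths are in mm, angles in degrees, forces in N, time in s.
With the tool pointing down it reaches from about 325 to 875 mm from the base axis. Payload 4.4 kg.
Tool frame: the origin (TCP) lies where the fingers leave the gripper's body, on its centre line; the fingertips stand 73 mm ahead of it and the grasp point (between the pads) lies 54 mm ahead of it; z points along the fingers, y is the line along which they close (so a half turn about z gives the same grasp; the last joint's range is limited). The gripper opens to 85 mm and grips with 20 to 120 N. Pads are 22 mm wide; open, the fingers measure 114 mm over their backs; the gripper's body (76 mm by 85 mm) begins 54 mm behind the grasp point. The pads swing forward as they close: fully open they stand 13 mm farther back than shut.
Start: joints at [58.585, 11.837, 88.321, -0, 79.842, -8.623], TCP at [222.76, 530.1, 303.882] pointing down, gripper open.
Joint ranges: [-156.59, 156.59], [-49.26, 127.26], [12.9, 141.05], [-63.56, 243.56], [4.71, 150.69], [-161.64, 161.64]. Speed limits (degrees/s): [159.86, 159.86, 180, 180, 180, 180].

## Interface

Orientations are given as a 3x3 rotation matrix whose columns are the frame's x, y, z axes.
In Python, from rig import env, claw, imaging, job_done gives the robot as it stands. Calls block until the motion is done:
- env.reach(position, orientation): joint-space move of the TCP to a pose.
- env.move_l(position, rotation=None, v=150, contact_N=None): straight line of the TCP; rotation=None keeps the orientation; v is the mean speed in mm/s. With contact_N (N) it stops when the force on the tool has changed by that much, and returns True; else False.
- env.move_joints(angles): joint-space move.
- claw.command_gripper(opening, newtons=None): opening from 0.0 (shut) to 1.0 (fully open); newtons is the grip in N (None keeps the last); returns when the fingers have stopped.
- env.dwell(seconds).
- env.solve_ik(position, orientation): joint angles nearest the present ones, or None.
- imaging.snapshot(name): name is "scene" or "top"; returns a dict with "img" (480x640x3 uint8, blue, green, red), "range_z" (480x640 float32, mm along the optical axis (not along the pixel's ray), 0 where there is no reading), "fx", "fy", "cx", "cy" (pixels), "rvec" (rotation vector, rad) and "tvec" (3), from world to camera coordinates, as OpenCV has them. Camera axes: x right, y down, z forward; pixel columns grow to the right and rows downward; lengths in mm; the calibration is good to about 2 mm. A picture is of the moment at which its call begins.
A pose or a line that the arm cannot do raises env.MotionError and nothing moves.
- job_done(): hands the job in; it is judged then, once.
Trained networks look in a picture, given as the dict that the camera call returned (one of the last four; its "shot" number tells which), for a name from the list of things; names that differ only in an ending like _2 or _b are one class to them, and where a whole thing is asked for, a point or a joint stands for the part that bears it (a point fixed in the world has none). Each returns a list of dicts, best first, with "score" (0 to 1); they miss things now and then, are a little off and sometimes report something else, mostly with a low value. They report only what shows in the picture. A call takes as long as a camera call.
- imaging.look_for(picture, target): "bbox" ([left, top, right, bottom] in pixels, round what is visible of it).
- imaging.spot_point(picture, target): "centre" ([column, row] in pixels: a listed point, or the origin of a listed thing).
Readings, each from a call of its own:
- env.get_time_s(): time.
- env.get_q(): joint angles.
- env.get_dq(): joint speeds.
- env.get_tau(): joint torques, N m.
- env.get_tool_pos(): TCP position.
- env.get_tcp_rot(): TCP orientation.
- env.get_ft_force(): force on the tool from outside, world axes, zero at the start.
- env.get_moment(): the same for the moment, N m.
- env.get_width(): opening from 0.0 (shut) to 1.0 (fully open).
- env.get_grasp_force(): force on a finger pad.
Only numpy, scipy, OpenCV 4.12 (cv2) and the standard library are available. Lean on these libraries where they do the work, as an engineer would, in place of code of your own. Each camera call takes 0.05 s, during which the arm holds its last target. There are 200 camera calls.

## Working session

There is one attempt and no reset: what is moved stays moved. The work goes in short steps, each a Python script; the robot and the scene stay as the last script left them, time stands still between calls to the robot, and variables do not carry over. Pictures are saved under pics/ and viewed, at most 10 in all, crops included, and the job is handed in when it is done.

```bash
mkdir -p pics; ls
cat > h.py <<'E'
import numpy as np, cv2
from rig import env, claw, imaging, job_done
def cam(s):
    R=cv2.Rodrigues(np.array(s["rvec"],float))[0]; return R,np.array(s["tvec"],float).ravel()
def ray(s,p):
    R,t=cam(s); d=np.array([(p[0]-s["cx"])/s["fx"],(p[1]-s["cy"])/s["fy"],1.]); return -R.T@t,R.T@d
def depth_pt(s,p):
    u,v=int(round(p[0])),int(round(p[1])); z=s["range_z"][max(v-1,0):v+2,max(u-1,0):u+2]; z=z[z>0]
    o,d=ray(s,p); return o+d*(np.median(z) if z.size else np.nan)
def proj(s,P):
    R,t=cam(s); c=R@np.array(P)+t; return np.array([s["fx"]*c[0]/c[2]+s["cx"],s["fy"]*c[1]/c[2]+s["cy"]])
def tri(s1,p1,s2,p2):
    o1,d1=ray(s1,p1);o2,d2=ray(s2,p2);d1/=np.linalg.norm(d1);d2/=np.linalg.norm(d2)
    k=np.linalg.lstsq(np.c_[d1,-d2],o2-o1,rcond=None)[0];a=o1+k[0]*d1;b=o2+k[1]*d2
    return (a+b)/2,np.linalg.norm(a-b)
E
python3 - <<'E'
from h import *
np.set_printoptions(precision=1,suppress=True)
S={n:imaging.snapshot(n) for n in("scene","top")}
for n,s in S.items():
    cv2.imwrite(f"pics/{n}0.png",s["img"]); print(n,ray(s,(320,240)))
for t in("chest","lid","rail","rail_stop","prop","prop_mid","prop_pin","clip"):
    P={}
    for n,s in S.items():
        r=imaging.spot_point(s,t)
        if r: P[n]=r[0]["centre"]; print(t,n,round(r[0]["score"],2),np.array(P[n]),depth_pt(s,P[n]))
    if len(P)==2: print("   tri",*tri(S["scene"],P["scene"],S["top"],P["top"]))
print(env.get_time_s())
E
```

```text
pics
scene (array([1018.9,   45.8,  590.8]), array([-0.7,  0. , -0.7]))
top (array([408.3,  62. , 749. ]), array([ 0.2, -0. , -1. ]))
chest top 0.86 [360.7 297.3] [460.9   1.8 101.9]
lid scene 0.67 [193.7 177.5] [ 448.4 -121.7  102.6]
lid top 0.83 [450.4 297.5] [ 440.1 -119.5  102.5]
   tri [ 440.5 -122.8   95.6] 2.514394417043042
rail scene 0.93 [276.6 249.7] [559.5  -4.3  72.5]
rail_stop scene 0.86 [246.8 239.8] [548.7 -42.8  80.9]
rail_stop top 0.97 [376.1 224.5] [582.6 -54.7  -1. ]
   tri [560.6 -40.2  93.8] 0.5964582776227519
prop scene 0.95 [195.3 295. ] [ 624.4 -101.8   65.4]
prop top 0.8 [406.5 185.1] [ 619.8 -101.5   68.1]
   tri [ 621.7 -102.9   61.8] 0.2013216241996143
prop_mid scene 0.68 [258.2 306.7] [642.4 -24.2  63.2]
prop_mid top 0.75 [358.  179.3] [664.4 -39.4   0.3]
   tri [642.5 -27.4  63.9] 6.599536979636909
prop_pin scene 0.74 [327.3 275.9] [597.2  60.5  63.1]
prop_pin top 0.74 [450.3 298.2] [ 439.2 -119.2  102.3]
   tri [480.7 -39.8  -8.8] 225.78128531529165
clip scene 0.55 [294.7 316.1] [660.   20.1  67.4]
clip top 0.57 [330.3 178.3] [650.7  11.1  65.5]
   tri [653.4  15.1  58.2] 9.071234820715791
0.9
```

View pics/scene0.png

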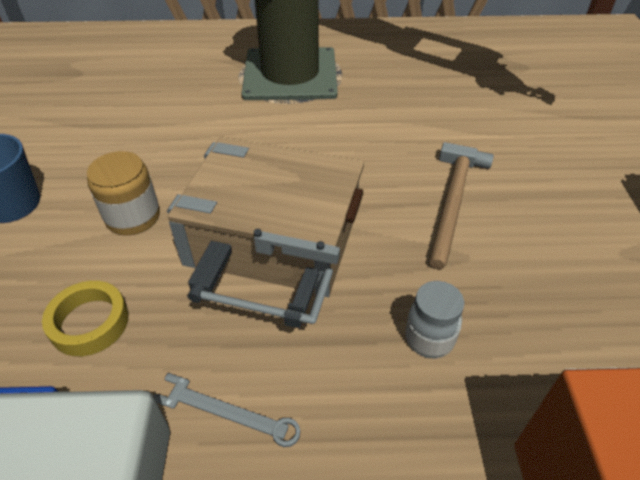

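View pics/top0.png

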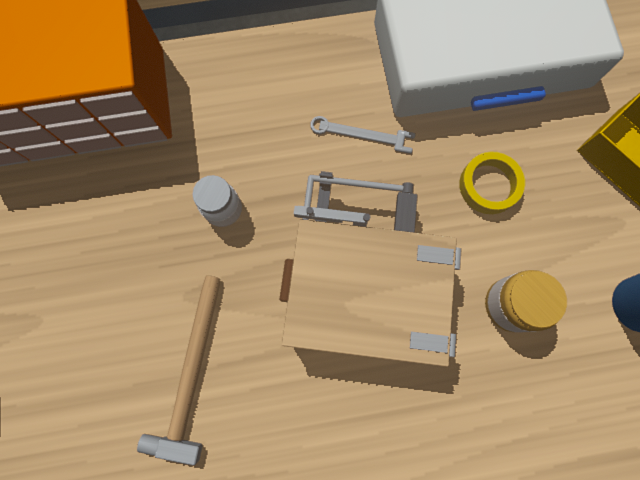

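The overhead picture shows the chest with its hinges on the right (450, 255–345) and its front on the left. The rod runs from the pivot (407,187) to its bend (312,178). The tape lies at (492,182), beyond the pivot, and the spanner lies above the rod. The scene view agrees, with the rail at (255–338, 245) on the rod's side. Next I'll fit the chest pose and check the arm's reach through the swing.

Run:
```python
from h import *
from scipy.optimize import least_squares
import json
np.set_printoptions(precision=1,suppress=True)
S={n:imaging.snapshot(n) for n in("scene","top")}
M={"chest":(0,0,0),"lid":(110,0,95),"rail":(-42.5,98.5,95),"rail_stop":(-5,98.5,95),"prop":(40,167,60),"prop_mid":(-40,167,60),"prop_pin":(-110,98.5,60),"clip":(-87,167,60)}
obs=[]
for t in M:
    for n,s in S.items():
        r=imaging.spot_point(s,t)
        if r and r[0]["score"]>.5: obs.append((t,n,np.array(r[0]["centre"])))
W=lambda p,m:np.array([p[0],p[1],0])+np.array([np.cos(p[2])*m[0]-np.sin(p[2])*m[1],np.sin(p[2])*m[0]+np.cos(p[2])*m[1],m[2]])
f=lambda p:np.concatenate([proj(S[n],W(p,M[t]))-c for t,n,c in obs])
b=min((least_squares(f,[460,0,a],loss="cauchy",f_scale=2) for a in(-1.2,-1.6,-2)),key=lambda r:r.cost)
p=b.x;print("points",p[:2],np.degrees(p[2]),b.cost)
for (t,n,c),e in zip(obs,f(p).reshape(-1,2)): print(t,n,e)
# lid top from the depth image
s=S["top"];R,t=cam(s);v,u=np.mgrid[:480,:640];z=s["range_z"]
Pc=np.stack([(u-s["cx"])/s["fx"]*z,(v-s["cy"])/s["fy"]*z,z],-1);Pw=(Pc-t)@R
m=((Pw[...,2]>98)&(Pw[...,2]<112)&(z>0)&(abs(Pw[...,0]-p[0])<170)&(abs(Pw[...,1]-p[1])<150)).astype(np.uint8)
m=cv2.morphologyEx(m,cv2.MORPH_OPEN,np.ones((15,15)))
k=cv2.connectedComponentsWithStats(m);i=1+np.argmax(k[2][1:,4]);q=Pw[k[1]==i]
print("lid rect",cv2.minAreaRect(q[:,:2].astype(np.float32)),"z",np.median(q[:,2]),"expected centre",W(p,(-2.5,0,107)))
# bar points
m=(Pw[...,2]>55)&(Pw[...,2]<75)&(z>0)
loc=(Pw[...,:2]-p[:2])@np.array([[np.cos(p[2]),-np.sin(p[2])],[np.sin(p[2]),np.cos(p[2])]])
m&=(loc[...,0]<15)&(loc[...,0]>-72)&(abs(loc[...,1]-167)<15)
print("bar",m.sum(),"local y med",np.median(loc[m][:,1]),"slope",np.polyfit(*loc[m].T,1),"z",np.percentile(Pw[m][:,2],[10,50,90]))
json.dump(list(p),open("pose.json","w"))
# IK feasibility
ex=np.array([np.cos(p[2]),np.sin(p[2]),0]);ey=np.array([-ex[1],ex[0],0]);ez=np.array([0,0,1.])
piv=W(p,M["prop"])
q0=env.get_q()
for lean in(0,20,40,55):
  for sg in(1,-1):
    out=[]
    for th in range(0,96,15):
        a=np.radians(th-lean); zt=-np.cos(a)*ez-np.sin(a)*ex; yt=sg*ey; Rt=np.c_[np.cross(yt,zt),yt,zt]
        g=piv+80*(-np.cos(np.radians(th))*ex+np.sin(np.radians(th))*ez)
        s_=env.solve_ik(g-54*zt,Rt); out.append(None if s_ is None else np.round(s_).astype(int).tolist())
    print(lean,sg,out)
```

```text
points [468.5 -17.3] -106.3726425324155 19.076572772299414
chest scene [4.9 0.9]
chest top [ 1.3 -2. ]
lid scene [-0.4 -0.4]
lid top [1.4 1.3]
rail top [-1.   1.9]
rail_stop scene [-0.9  0.3]
rail_stop top [-2.9 -1.6]
prop scene [ 1.3 -0.7]
prop top [-2.3  0.7]
prop_mid scene [-1.9  0.2]
prop_mid top [-1.5  0.4]
prop_pin scene [-0.6  0.2]
clip scene [0.  0.6]
clip top [0.7 0.1]
lid rect ((469.5653076171875, -11.866683959960938), (243.79115295410156, 178.1473846435547), 73.39540100097656) z 102.89515323401757 expected centre [469.2 -14.9 107. ]
bar 368 local y med 164.78881458148948 slope [ -0. 165.] z [60.8 63.8 65.5]
0 1 [[-10, 31, 86, 0, 62, 6], [-17, 29, 89, 17, 64, -9], [-25, 29, 89, 32, 69, -22], [-31, 32, 89, 44, 78, -33], [-37, 38, 88, 54, 88, -40], [-41, 45, 85, 62, 98, -45], [-44, 53, 81, 70, 109, -48]]
0 -1 [None, None, [-25, 29, 89, 32, 69, 158], [-31, 32, 89, 44, 78, 147], [-37, 38, 88, 54, 88, 140], [-41, 45, 85, 62, 98, 135], [-44, 53, 81, 70, 109, 132]]
20 1 [[-1, 36, 81, -21, 69, 24], [-8, 30, 85, -5, 66, 11], [-16, 27, 88, 11, 66, -4], [-24, 27, 89, 27, 70, -18], [-3
[... 181 characters left out ...]
87, 142], [-42, 42, 85, 58, 97, 136]]
40 1 [[6, 44, 75, -37, 81, 35], [0, 36, 80, -25, 74, 26], [-6, 30, 84, -11, 69, 14], [-15, 26, 87, 5, 67, 0], [-23, 25, 88, 21, 70, -15], [-31, 28, 88, 35, 77, -27], [-38, 33, 87, 46, 85, -36]]
40 -1 [[6, 44, 75, -37, 81, -145], [0, 36, 80, -25, 74, -154], None, None, None, [-31, 28, 88, 35, 77, 153], [-38, 33, 87, 46, 85, 144]]
55 1 [[10, 51, 70, -47, 91, 40], [6, 42, 75, -37, 82, 34], [0, 34, 80, -25, 75, 25], [-8, 28, 84, -11, 70, 13], [-16, 25, 87, 5, 69, -2], [-25, 25, 88, 21, 72, -16], [-33, 28, 88, 34, 78, -28]]
55 -1 [[10, 51, 70, -47, 91, -140], [6, 42, 75, -37, 82, -146], [0, 34, 80, -25, 75, -155], None, None, None, [-33, 28, 88, 34, 78, 152]]
```

```bash
cat >> h.py <<'E'
import json
np.set_printoptions(precision=1,suppress=True)
p=json.load(open("pose.json")); ex=np.array([np.cos(p[2]),np.sin(p[2]),0]);ey=np.array([-ex[1],ex[0],0]);ez=np.array([0,0,1.])
W=lambda m:np.array([p[0],p[1],0])+m[0]*ex+m[1]*ey+m[2]*ez
LEAN=15; PIV=W((40,166,60))
def pose(th,back=0,lean=LEAN):
    a=np.radians(th-lean);t=np.radians(th);zt=-np.cos(a)*ez-np.sin(a)*ex
    return PIV+80*(-np.cos(t)*ex+np.sin(t)*ez)-(54+back)*zt, np.c_[np.cross(ey,zt),ey,zt]
def swing(a,b,step,v):
    for th in np.arange(a+step,b+1e-6,step):
        P,R=pose(th); env.move_l(P,R,v=v)
def loc_force():
    f=np.array(env.get_ft_force()); return np.array([f@ex,f@ey,f[2]])
E
python3 - <<'E'
from h import *
claw.command_gripper(0.5,40)
P,R=pose(0,150); env.reach(P,R)
P,R=pose(0,0); hit=env.move_l(P,R,v=100,contact_N=12); print(hit,env.get_tool_pos()-P,loc_force(),env.get_time_s())
s=imaging.snapshot("scene");cv2.imwrite("pics/a.png",cv2.resize(s["img"][180:360,120:400],None,fx=2.5,fy=2.5))
E
```

```text
False [0.6 0.1 0.9] [-0.2 -1.   0.2] 6.3333
```

View pics/a.png

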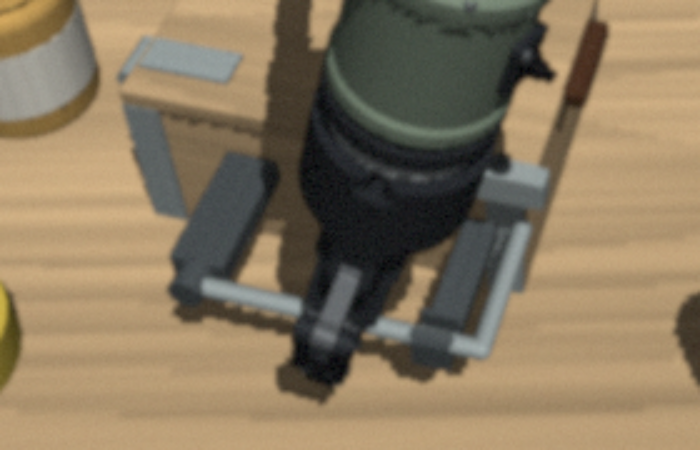

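The crop shows the fingers straddling the bar at (335,320), midway between the pivot block (190,285) and the clip (430,345). I'll grip it and swing it up in steps, watching the force.

Run:
```python
from h import *
claw.command_gripper(0.0,50); print("w",env.get_width(),loc_force())
for a in range(0,50,5):
    swing(a,a+5,5,25); print(a+5,loc_force(),round(env.get_time_s(),1))
    if np.linalg.norm(loc_force())>40: break
s=imaging.snapshot("scene");cv2.imwrite("pics/b.png",s["img"][80:400,80:480])
```

```text
w 0.09479403023400208 [-0.1  1.   1.1]
5 [-2.2 -3.4  0.1] 7.3
10 [-1.9 -0.  -0.4] 7.8
15 [-3.3  0.9 -2.4] 8.4
20 [-4.6  0.7 -1.6] 8.9
25 [-5.4  0.4 -0.8] 9.4
30 [-5.2  0.2 -1.1] 9.9
35 [-5.3  1.2 -0.6] 10.5
40 [-4.6  0.3  0.6] 11.0
45 [-6.1  0.   1. ] 11.5
50 [-5.2  0.9  2.4] 12.0
```

View pics/b.png

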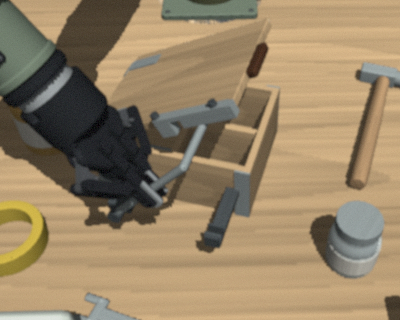

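The rod is out of its clip, with the bent end at (200,130) under the rail, and the lid is well open. Now I'll feel for the slot in 1° steps.

Run:
```python
from h import *
base=[];th=50
while th<98:
    th+=1; P,R=pose(th); hit=env.move_l(P,R,v=12,contact_N=12); f=loc_force()
    t=np.radians(th); ft=f[0]*np.sin(t)+f[2]*np.cos(t); fr=-f[0]*np.cos(t)+f[2]*np.sin(t)
    print(th,hit,"tan %.1f rad %.1f y %.1f"%(ft,fr,f[1]))
    base.append(ft)
    if hit or (len(base)>5 and abs(ft-np.median(base[-6:-1]))>6): break
print(env.get_time_s(),env.get_tool_pos()-P)
s=imaging.snapshot("scene");cv2.imwrite("pics/c.png",cv2.resize(s["img"][100:340,120:400],None,fx=2.5,fy=2.5))
```

```text
51 False tan -2.2 rad 4.3 y -0.4
52 False tan -3.1 rad 4.5 y -1.0
53 False tan -3.3 rad 5.8 y -0.2
54 False tan -3.2 rad 5.8 y -0.3
55 False tan -2.9 rad 3.9 y 0.3
56 False tan -3.0 rad 4.4 y -0.5
57 False tan -3.7 rad 3.7 y -0.2
58 False tan -3.3 rad 5.1 y -0.9
59 False tan -2.4 rad 5.6 y -0.1
60 False tan -2.4 rad 4.7 y -1.3
61 False tan -2.5 rad 5.3 y 0.7
62 False tan -4.1 rad 5.5 y -0.5
63 False tan -2.8 rad 4.7 y -0.7
64 False tan -2.3 rad 5.6 y -0.5
65 False tan -3.6 rad 5.2 y -0.1
66 False tan -2.4 rad 5.2 y -0.5
67 False tan -2.5 rad 6.7 y 0.0
68 False tan -3.2 rad 6.6 y -0.0
69 False tan -2.8 rad 7.1 y 0.1
70 False tan -2.8 rad 7.4 y -0.4
71 False tan -2.5 rad 7.6 y -0.9
72 False tan -1.5 rad 7.6 y 0.2
73 False tan -1.6 rad 7.8 y -0.2
74 False tan -3.6 rad 7.7 y 1.0
75 False tan -1.9 rad 8.0 y -0.2
76 False tan -3.3 rad 7.8 y 0.4
77 False tan -4.7 rad 8.4 y -0.5
78 False tan -7.0 rad 9.4 y 0.8
79 False tan -10.3 rad 9.4 y 0.1
21.0333 [-0.   1.3  0.6]
```

View pics/c.png

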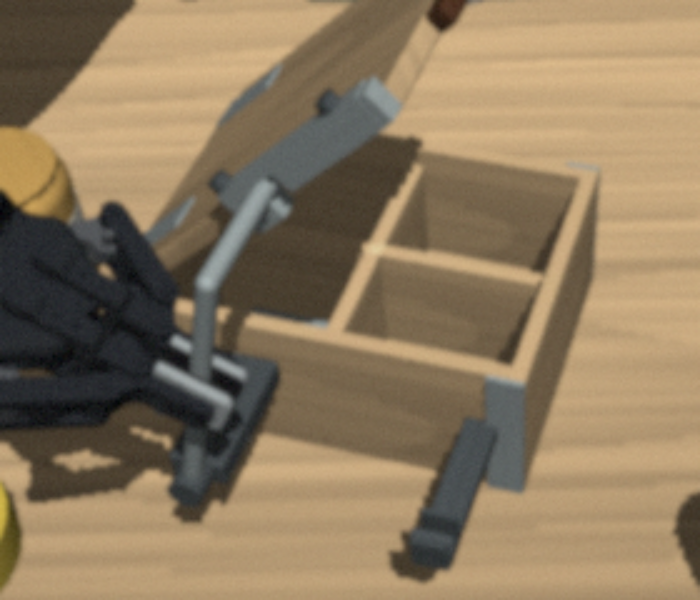

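The force rise at 77–79° suggests a catch. The bent end sits at (270,195), at the rail beside the stop. I'll check it through the lid angle, which should be about 44° seated or 49° sliding.

```bash
cat >> h.py <<'E'
def lid_angle():
    s=imaging.snapshot("top");R,t=cam(s);v,u=np.mgrid[:480,:640];z=s["range_z"]
    Pw=(np.stack([(u-s["cx"])/s["fx"]*z,(v-s["cy"])/s["fy"]*z,z],-1)-t)@R
    d=Pw-W((110,0,95)); x,y,h=d@ex,d@ey,d[...,2]
    m=(z>0)&(abs(y)<80)&(x<-10)&(x>-170)&(h>20)
    pts=np.c_[x[m],h[m]]; best=None
    for a in np.arange(20,70,.25):   # outer face: 12 mm above the hinge plane
        t_=np.radians(a); e=pts@np.array([np.sin(t_),np.cos(t_)]); hst=np.histogram(e,bins=np.arange(-10,30,1))
        c=hst[0].max()
        if best is None or c>best[0]: best=(c,a,hst[1][hst[0].argmax()]+.5)
    return best
E
python3 - <<'E'
from h import *
print(lid_angle())
P,R=pose(77);env.move_l(P,R,v=12);env.dwell(.3);print(lid_angle(),loc_force(),env.get_time_s())
E
```

```text
(np.int64(8024), np.float64(43.75), np.float64(8.5))
(np.int64(8041), np.float64(43.0), np.float64(8.5)) [-7.6  1.3  7.3] 21.95
```

The lid angle is 43–44°, which matches a seated end. I'll let go and back off along the fingers.

Run:
```python
from h import *
claw.command_gripper(0.45);env.dwell(.4);print(lid_angle())
P,R=pose(77,120);env.move_l(P,R,v=60);env.dwell(.5);print(lid_angle(),loc_force(),env.get_time_s())
s=imaging.snapshot("scene");cv2.imwrite("pics/d.png",cv2.resize(s["img"][80:380,80:430],None,fx=2,fy=2))
```

```text
(np.int64(7473), np.float64(39.0), np.float64(8.5))
(np.int64(7531), np.float64(39.0), np.float64(8.5)) [-1.4 -0.  -0. ] 25.5
```

View pics/d.png

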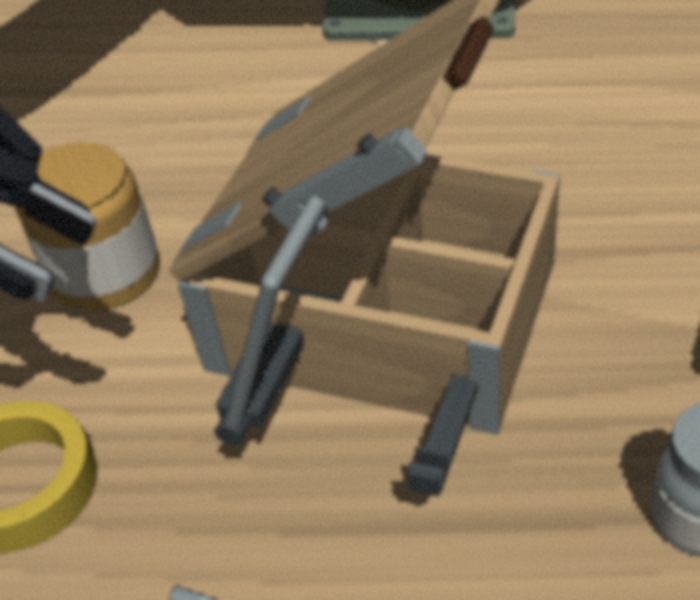

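The rod is standing and the lid rests on it at 39°. To confirm it is seated, I'll check the rod's own angle: the bend is at crop (270,280), which is full-image pixel (215,220).

Run:
```python
from h import *
s=imaging.snapshot("scene")
print({t:[(np.array(r["centre"]),round(r["score"],2)) for r in imaging.spot_point(s,t)[:1]] for t in("prop","prop_pin","rail","rail_stop","prop_mid")}, lid_angle())
for th in(60,64,67,70,73,76):
    t=np.radians(th);u=np.array([-np.cos(t),np.sin(t)])
    f=lambda r,y:proj(s,W((40+r*u[0],y,60+r*u[1])))
    d=np.array([-70,35.])+150*u; L=np.hypot(*d);A=np.degrees(np.arctan2(d[1]-0,-d[0]))
    dd=np.array([40+150*u[0]-110,60+150*u[1]-95]);a=np.radians(39)
    print(th,"mid",f(80,167),"bend",f(150,167),"pin",f(150,98.5),"pin lid z at 39deg %.1f x %.1f"%(dd@[np.sin(a),np.cos(a)],dd@[np.cos(a),-np.sin(a)]))
```

```text
{'prop': [(array([193.1, 292. ]), 0.97)], 'prop_pin': [(array([242.7, 176.9]), 0.97)], 'rail': [(array([243.4, 186. ]), 0.82)], 'rail_stop': [(array([218.6, 192.2]), 0.93)], 'prop_mid': [(array([206.8, 257.1]), 0.68)]} (np.int64(7474), np.float64(39.0), np.float64(8.5))
60 mid [217.9 263.5] bend [240.8 232.4] pin [262.8 189.4] pin lid z at 39deg -17.5 x -172.4
64 mid [213.5 261.1] bend [231.8 227.5] pin [254.5 184.7] pin lid z at 39deg -7.9 x -168.3
67 mid [210.1 259.5] bend [224.9 224. ] pin [248.2 181.4] pin lid z at 39deg -0.8 x -164.8
70 mid [206.7 257.9] bend [217.9 220.8] pin [241.8 178.3] pin lid z at 39deg 6.0 x -160.9
73 mid [203.2 256.4] bend [210.8 217.7] pin [235.2 175.5] pin lid z at 39deg 12.6 x -156.7
76 mid [199.7 255.1] bend [203.6 215. ] pin [228.6 172.9] pin lid z at 39deg 19.0 x -152.2
```

Mid, bend and pin all put the rod at about 70°, so the end is 6 mm above the rail's underside and 161 mm from the hinge. It is seated, still and untouched, so I'm handing in.

```bash
python3 -c "
from h import *
print(job_done())"
```

```text
the job is handed in; nothing more can be done
None
```

The lid is propped open at about 39° on its rod, with the bent end seated in the rail's slot and the gripper clear; I've handed the job in, but it returned no verdict.

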